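# Fit the turning handle on the mixing tub

### The job

On the mixing tub, swing the orange-framed guard up and over so that it stays open on its own. Then put the wing handle, square hole down, onto the square brass shaft, lining up the flats, and lower it gently until it sits fully home on the collar; let go of it. Leave the woven dish, jar and blue cup where they are.

Things in the scene. Friction and masses are not known exactly. Their poses are not given: they have to be found in the camera images.
- tub: Fixed steel mixing tub with a white lid, 235 x 150 mm, lid top 85 mm above the table. Origin on the table right under the shaft; z up, x from the shaft towards the guard's hinge. The lid reaches from x = -114 to +122 mm. It stands with its hinge side away from the robot, turned up to 20 degrees either way.
- shaft: Square brass shaft, 16 x 16 mm, upright in the middle of the lid under the guard. Origin on its axis at its foot, on the top of a dark round collar (60 mm across), 91 mm above the table; x and y normal to its flats, z up. The square is 28 mm tall, with a 12 x 12 mm nose 5 mm tall on top (33 mm in all). Turns only stiffly (0.25 N m); stands at any angle to the tub.
- guard (a joint): Angle of the guard in rad: 0 closed (level over the shaft), grows as the bar is lifted, about 1.57 upright (the balance point), 2.7 fully open, lying back against its stop. It weighs 160 g and its hinge is nearly free: below about 1.6 it falls shut, beyond it falls open.
- guard_hinge (a point): Middle of the guard's hinge axis, fixed to the tub 82 mm from the shaft along the tub's x, 135 mm above the table. The axis is parallel to the tub's y. The hinge posts on either side (y = +-45 mm) are no higher than the guard.
- guard_bar (a point): Middle of the round orange grip bar at the guard's free edge: 10 mm thick, 90 mm long, parallel to the hinge, 175 mm from it, level with it when closed (93 mm from the shaft). Rods at its ends (80 mm clear between) join it to the clear panel; 49 mm is free between bar and panel, so a finger fits through the loop and the bar can be pinched from above. It turns within light fingers.
- handle: Loose wing handle, 142 mm long, 225 to 390 g, standing on its hub on the table left or right of the tub. Origin at the middle of the hub's underside; z up, x along the two wings. Dark hub 44 x 44 mm, 48 mm high, flat sides along x and y; its two y sides are free for fingers. Balanced about its axis. Steel wings 18 mm wide, 34 to 46 mm up, end in red grips 26 mm across, 32 to 54 mm up.
- handle_bore (a point): Mouth of the handle's square hole, at the handle's origin, opening downward: 18 x 18 mm, 36 mm deep, 2 mm bevel, flats parallel to the hub's sides. It goes on the shaft in any of four directions with 1 mm of play each side. Fully home, the hub's underside lies on the collar and this point coincides with the shaft's origin.
- dish: Bystander: low woven dish, 100 mm across, 43 mm high, on the opposite side of the tub from the handle; origin at the centre of its underside.
- jar: Bystander: amber jar, 68 mm across, 105 mm high, beyond the tub to the right; origin at the centre of its underside.
- mug: Bystander: blue cup, 76 mm across, 85 mm high, beyond the tub to the left; origin at the centre of its underside.
Mind the look-alikes: they are no part of the job. There is more than one size of the handle; the job needs the smaller.

How it is judged:
On the way, in this order (a step that is already met when the one before it is completed fails the run):
1. the guard lies open on its own, past 2.2 rad, untouched by the robot (value of joint guard above 2.2 rad and contact force between guard and the fingers below 0.1 N and contact force between guard and the arm below 0.1 N), for 0.3 s.
2. the handle sits fully home on the shaft (horizontal distance between handle and shaft below 0.004 m and z of handle in the frame of shaft between -0.004 and 0.004 m and angle between handle's own z axis and vertical below 0.07 rad), for 0.2 s.
At the end, for the whole second after the job is handed in: The guard lies open beyond 2.2 rad, at rest; the handle is on the shaft, its underside within 4 mm of the collar and its axis within 4 mm of the shaft's, upright within 4 degrees, at rest and let go (all of step 2 and value of joint guard above 2.2 rad and linear speed of handle below 0.02 m/s and angular speed of handle below 0.2 rad/s and velocity of joint guard between -0.1 and 0.1 rad/s); the robot touches nothing.
It fails at once if the handle is dropped or slammed onto the shaft: moving faster than 0.4 m/s while on the shaft (horizontal distance between handle and shaft below 0.01 m and z of handle in the frame of shaft between -0.02 and 0.03 m and linear speed of handle above 0.4 m/s).
It fails at once if a bystander is moved by more than 40 mm (distance of any of dish, jar, mug from where it was at the start of the episode above 0.04 m).
It also fails if it takes over 66 s, if anything falls off the work surface, if the arm or the gripper's body presses on something with over 40 N, if the wrist force passes 120 N, or if a joint passes its speed limit or range.

### The arm

A 6-joint arm with a two-finger parallel gripper is mounted at the origin on the work surface. World frame = base frame: x ahead of the robot, y to its left, z up, the work surface at z = 0. Lengths are in m, angles in rad, forces in N, time in s.
With the tool pointing down it reaches from about 0.4 to 0.825 m from the base axis. Payload 7 kg.
Tool frame: the origin (TCP) lies at the very end of the fingers, on their centre line; the grasp point (between the pads) lies 19 mm behind it (arm.pinch_z is the z of the grasp point in the tool frame, in m); z points along the fingers, y is the direction in which the jaws open and shut (so a half turn about z gives the same grasp; the last joint's range is limited). The gripper opens to 88 mm and grips with 3 to 60 N. Pads are 19 mm wide; open, the fingers measure 130 mm over their backs; the gripper's body (78 mm by 193 mm) begins 47 mm behind the grasp point.
Start: joints at [1.491, 0.359, 0.012, 0, -1.224, -0.288], TCP at [0.243, 0.63, 0.227] pointing down, gripper open.
Joint ranges: [-3.07, 3.07], [-1.43, 2.12], [-1.02, 1.25], [-3.03, 1.67], [-3.05, -0], [-3.03, 3.03]. Speed limits (rad/s): [2.39, 2.39, 3.01, 3.14, 3.14, 3.14].

### API

Orientations are given as [roll, pitch, yaw] about the fixed x, y, z axes, in that order (R = Rz(yaw) Ry(pitch) Rx(roll)).
In Python, from station import arm gives the robot as it stands.
- The arm moves only by the tool drive_tool, never from a script. Its argument "targets" is a list of rows, each a list of 6 numbers: the shift along the world's x, y, z in units of 0.04 m (1.0 is 0.04 m), then the turn, a rotation vector about the world's x, y, z in units of 6 degrees (1.0 is 6 degrees). In form: [[x, y, z, wx, wy, wz], ...]. A call has 1 to 5 rows; each row shifts and turns the commanded pose from where the row before left it; what a row does not reach is not made up. A row lasts 1/8 s, in which the tool goes at most 62.5 mm and 10.7 degrees, less where a joint would pass 70% of its speed; a pose out of reach is approached as far as the arm can. A call with a number of a shift or a turn outside -1 to 1 is refused whole. A call with a gripper value outside its range is refused whole. "claw" is the opening, from 0 (shut) to 1 (fully open), set as the call begins (left out, the last holds). The fingers move at their own pace and stop on an object; "newtons" is the grip in N (left out, the last holds). Time passes only in rows, so rows that do not move let the fingers close. It gives the time, the measured TCP pose, the force and the opening at its end, in the units of the state.
- arm.get_state(): the state, without advancing time (a new reading comes with each control period).
- arm.grab_frame(name): name is "side" or "top" or "wrist"; returns (picture, depth): 384x512x3 uint8, red, green, blue; 384x512 float32, m along the optical axis (not along the pixel's ray), 0 where there is no reading.
- arm.get_calibration(name): a dict with "mtx" (3x3 intrinsics, pixels), "origin" and "rotation" of the camera in the world. Camera axes: x right, y up, looking along -z (the intrinsics and any distortion apply to the point x, -y, -z); pixel columns grow to the right and rows downward; lengths in m; the calibration is good to about 2 mm. A picture is of the moment at which its call begins: read the wrist's pose just before it. get_calibration takes no time and is no camera call; for the wrist camera it gives the pose at the moment of the call.
- arm.job_done(): hands the job in, once; it reports no verdict.
Trained networks look in the newest picture that a camera, given by its name, has taken for a name from the list of things; names that differ only in an ending like _2 or _b are one class to them, and where a whole thing is asked for, a point or a joint stands for the part that bears it (a point fixed in the world has none). Each returns a list of dicts, best first, with "score" (0 to 1); they miss things now and then, are a little off and sometimes report something else, mostly with a low value. They report only what shows in the picture. A call takes as long as a camera call. They do not tell look-alikes from the thing itself.
- arm.search_frame(target, camera): "point" ([x, y, z] in m, in the coordinates of the camera as it stood for that picture, good to about 4 mm: the middle of the surface that is visible of it).
- arm.cut_out(target, camera): "pixels" (384x512 bool, what is visible of it).
- arm.landmark_of(target, camera): "point" ([x, y, z] in m, in the coordinates of the camera as it stood for that picture, good to about 4 mm: a listed point, or the origin of a listed thing).
The state is a dict: "t": time; "q": joint angles; "qd": joint speeds; "joint_efforts": joint torques, N m; "eef_pos": TCP position; "ee_rot": TCP orientation; "force": force on the tool from outside, world axes, zero at the start; "moment": the same for the moment, N m; "width": finger opening in m.
Only numpy, scipy, OpenCV 4.12 (cv2) and the standard library are available. Lean on these libraries where they do the work, as an engineer would, in place of code of your own. Each camera call takes 0.05 s, during which the arm holds its last target. There are 200 camera calls.

## Working session

There is one attempt and no reset: what is moved stays moved. The work goes in short steps, Python scripts to look and compute and a tool call to move; the robot and the scene stay as the last step left them, time stands still between calls to the robot, and variables do not carry over. Pictures are saved under pics/ and viewed, about 8 in all and at most 12, crops included, and the job is handed in when it is done.

Besides the shell and the picture viewer there is one more tool, called as a command line: name --pt "numbers of a row" for each row, then --argument value for the rest. drive_tool: Moves the arm, as the interface text tells. Shifts and turns lie within -1 to 1; 1 stands for 0.04 m of shift or 6 degrees of turn. Its arguments: {"type":"object","properties":{"targets":{"type":"array"},"claw":{"type":"number"},"newtons":{"type":"number"}},"required":["targets"]}

```bash
ls; mkdir -p pics; cat > h.py <<'E'
import numpy as np, cv2
from station import arm
def grab(n,name=None):
    cal=arm.get_calibration(n); im,d=arm.grab_frame(n)
    if name: cv2.imwrite('pics/'+name+'.png',im[:,:,::-1])
    return im,d,cal
def world(cal,p): return np.array(cal['origin'])+np.array(cal['rotation'])@np.array(p)
def px2w(cal,d,u,v):
    K=np.array(cal['mtx']); z=d[int(round(v)),int(round(u))]
    return world(cal,[(u-K[0,2])/K[0,0]*z,-(v-K[1,2])/K[1,1]*z,-z])
def cloud(cal,d):
    K=np.array(cal['mtx']); v,u=np.mgrid[:d.shape[0],:d.shape[1]]
    c=np.stack([(u-K[0,2])/K[0,0]*d,-(v-K[1,2])/K[1,1]*d,-d],-1)
    return c@np.array(cal['rotation']).T+np.array(cal['origin'])
E
python3 - <<'E'
from h import *
ims=[]
for n in ['side','top']:
    im,d,cal=grab(n); ims.append(im)
    print(n,cal)
    for t in ['guard_bar','guard_hinge','shaft','handle','handle_bore','tub']:
        for r in arm.landmark_of(t,n)[:3]: print(t,round(r['score'],2),world(cal,r['point']).round(3))
    for t in ['dish','jar','mug']:
        for r in arm.landmark_of(t,n)[:2]: print(t,round(r['score'],2),world(cal,r['point']).round(3))
cv2.imwrite('pics/side.png',ims[0][:,:,::-1]);cv2.imwrite('pics/top.png',ims[1][:,:,::-1])
print(arm.get_state(), arm.pinch_z)
E
```

```text
pics
side {'mtx': array([[379.93487294,   0.        , 256.32839233],
       [  0.        , 379.93487294, 192.97601905],
       [  0.        ,   0.        ,   1.        ]]), 'origin': array([0.28414426, 0.64719766, 1.03904045]), 'rotation': array([ 7.04505575e-01,  2.77713081e-03, -2.77992274e+00])}
guard_bar 0.77 [3.526 3.889 4.281]
guard_hinge 0.74 [3.471 3.834 4.226]
shaft 0.65 [4.405 4.768 5.16 ]
handle 0.74 [4.399 4.762 5.154]
handle 0.58 [4.715 5.078 5.47 ]
handle_bore 0.72 [4.408 4.771 5.163]
handle_bore 0.66 [4.711 5.074 5.466]
tub 0.8 [3.776 4.139 4.531]
dish 0.62 [3.094 3.457 3.849]
jar 0.6 [4.136 4.499 4.891]
mug 0.9 [3.27  3.634 4.025]
mug 0.3 [3.776 4.139 4.531]
top {'mtx': array([[493.91205634,   0.        , 253.23143581],
       [  0.        , 493.91205634, 190.30179037],
       [  0.        ,   0.        ,   1.        ]]), 'origin': array([ 0.31258101, -0.06922844,  1.76693991]), 'rotation': array([ 0.12960727,  0.00500706, -1.58739724])}
guard_bar 0.86 [2.909 2.527 4.363]
guard_bar 0.65 [3.138 2.757 4.593]
guard_hinge 0.72 [2.942 2.56  4.396]
handle 0.89 [3.153 2.772 
[... 177 characters left out ...]
h 0.98 [3.079 2.697 4.533]
mug 0.84 [3.134 2.752 4.588]
{'t': 1.0, 'q': array([ 1.49111081e+00,  3.58533496e-01,  1.19409843e-02,  2.19846575e-05,
       -1.22409769e+00, -2.88092028e-01]), 'qd': array([ 0.00026115, -0.00244675,  0.00038011, -0.00019264, -0.0001826 ,
       -0.00056903]), 'joint_efforts': array([ 2.11430506e-04, -5.82390583e+01,  2.93291026e+01,  7.00311407e+00,
        1.21963327e-02, -2.26053714e-05]), 'eef_pos': array([0.24271517, 0.62985439, 0.22662612]), 'ee_rot': array([-3.14148503e+00,  1.03276662e-05, -3.67770072e-01]), 'force': array([ 0.13584078, -0.28242299,  0.39607242]), 'moment': array([0.02505995, 0.03828417, 0.02227973]), 'width': 0.08747894040741991} -0.0188
```

```bash
sed -i "s/^from station.*/from station import arm\nfrom scipy.spatial.transform import Rotation as Rt\ndef RM(c):\n    r=np.array(c['rotation']); return Rt.from_euler('xyz',r).as_matrix() if r.size==3 else r/; s/np.array(cal\['rotation'\])/RM(cal)/g" h.py
python3 - <<'E'
from h import *
for n in ['side','top']:
    im,d,cal=grab(n,n)
    for t in ['guard_bar','guard_hinge','shaft','handle','handle_bore','tub','dish','jar','mug']:
        for r in arm.landmark_of(t,n)[:3]: print(n,t,round(r['score'],2),world(cal,r['point']).round(3))
a=np.hstack([cv2.imread('pics/side.png'),cv2.imread('pics/top.png')])
cv2.imwrite('pics/both.png',cv2.resize(a,(800,300),interpolation=cv2.INTER_AREA))
E
```

```text
side guard_bar 0.62 [ 0.458 -0.043  0.136]
side guard_hinge 0.68 [ 0.632 -0.011  0.135]
side handle 0.76 [ 0.356 -0.503 -0.002]
side handle 0.66 [ 0.452 -0.346  0.004]
side handle_bore 0.76 [ 0.354 -0.505 -0.001]
side handle_bore 0.71 [ 0.452 -0.345 -0.002]
side tub 0.92 [ 0.546 -0.025 -0.   ]
side dish 0.82 [ 0.49   0.339 -0.002]
side jar 0.65 [ 0.732 -0.209 -0.003]
side jar 0.31 [ 0.455 -0.346 -0.001]
side mug 0.8 [0.704 0.24  0.   ]
top guard_bar 0.79 [ 0.459 -0.036  0.136]
top guard_hinge 0.92 [ 0.626 -0.007  0.136]
top guard_hinge 0.29 [ 0.736 -0.206 -0.007]
top handle 0.65 [ 0.352 -0.498 -0.003]
top handle 0.54 [ 0.452 -0.34  -0.001]
top handle 0.46 [0.697 0.242 0.005]
top handle_bore 0.74 [ 0.352 -0.5    0.002]
top handle_bore 0.56 [ 0.453 -0.342  0.   ]
top tub 0.41 [ 0.628 -0.006  0.134]
top dish 0.71 [0.489 0.34  0.004]
top jar 0.65 [ 0.734 -0.202 -0.004]
top jar 0.29 [ 0.455 -0.345 -0.002]
```

View pics/both.png

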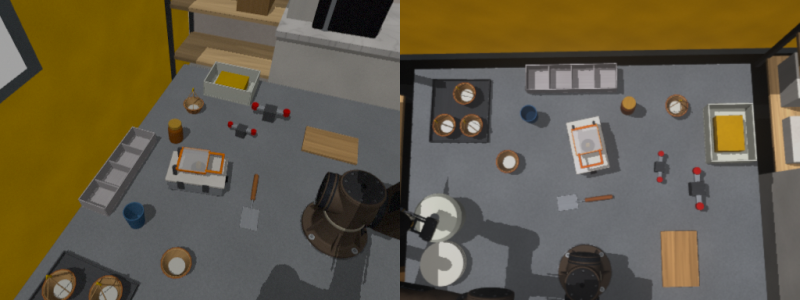

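```bash
python3 - <<'E'
from h import *
for n in ['side','top']:
    im,d,cal=grab(n); P=cloud(cal,d)
    hsv=cv2.cvtColor(im,cv2.COLOR_RGB2HSV)
    red=((hsv[...,0]<4)|(hsv[...,0]>174))&(hsv[...,1]>170)&(hsv[...,2]>60)&(P[...,2]<.2)&(P[...,2]>0.0)
    k,l,s,c=cv2.connectedComponentsWithStats(red.astype(np.uint8))
    for i in range(1,k):
        if s[i,4]>15: print(n,'red',s[i,4],c[i].round(),np.median(P[l==i],0).round(3))
    orr=(hsv[...,0]>=5)&(hsv[...,0]<16)&(hsv[...,1]>170)&(abs(P[...,2]-.138)<.012)
    Q=P[orr]; t=np.radians(10.3); x=Q[:,:2]@[np.cos(t),np.sin(t)]
    print(len(Q), np.percentile(x,[1,5,50,95,99]).round(3))
    b=Q[x<np.percentile(x,1)+.012]; m=b.mean(0); 
    print('bar',m.round(3),np.degrees(np.arctan2(*np.linalg.svd(b[:,:2]-m[:2])[2][0][::-1])))
    if n=='top': cv2.imwrite('pics/crop.png',cv2.resize(im[180:280,200:400,::-1],(800,400),interpolation=cv2.INTER_CUBIC))
E
```

```text
side red 65 [326. 135.] [ 0.431 -0.491  0.07 ]
side red 72 [366. 144.] [ 0.277 -0.497  0.068]
side red 35 [294. 159.] [ 0.512 -0.341  0.053]
side red 41 [324. 168.] [ 0.396 -0.332  0.052]
194 [0.44  0.441 0.511 0.613 0.615]
bar [ 0.458 -0.041  0.14 ] -78.68967573684587
top red 30 [334. 196.] [ 0.51  -0.345  0.055]
top red 67 [380. 218.] [ 0.43  -0.496  0.07 ]
top red 35 [332. 229.] [ 0.396 -0.335  0.052]
top red 69 [384. 264.] [ 0.274 -0.502  0.071]
136 [0.44  0.441 0.479 0.611 0.612]
bar [ 0.457 -0.036  0.14 ] -79.22317288549598
```

View pics/crop.png

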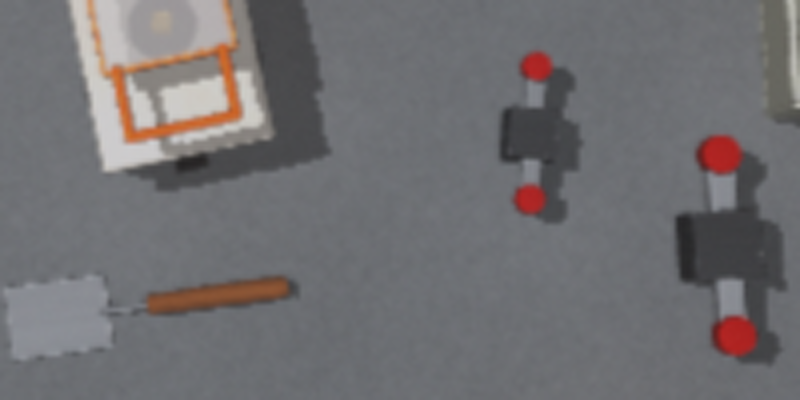

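drive_tool --pt "0.2 -1 0.5 0 0 -0.8" --pt "0.2 -1 0.5 0 0 -0.8" --pt "0.3 -1 0.5 0 0 -0.8" --pt "0.3 -1 0.5 0 0 -0.8" --pt "0.3 -1 0.3 0 0 -0.8"

```text
t: 2.72
eef_pos: [0.2951, 0.4287, 0.3199]
ee_rot: [-3.14, 0.001, -0.789]
force: [0.0, 0.3, 0.3]
width: 0.0874
```

drive_tool --pt "0.4 -1 0 0 0 -0.6" --pt "0.4 -1 0 0 0 -0.6" --pt "0.4 -1 0 0 0 -0.6" --pt "0.4 -1 0 0 0 -0.6" --pt "0.4 -1 0 0 0 -0.6" --claw 0.45

```text
t: 3.35
eef_pos: [0.375, 0.2285, 0.3189]
ee_rot: [-3.141, 0.0, -1.103]
force: [0.6, 0.0, -0.7]
width: 0.044
```

drive_tool --pt "0.4 -1 0 0 0 -0.6" --pt "0.4 -1 0 0 0 -0.6" --pt "0.4 -1 -0.3 0 0 -0.6" --pt "0.4 -1 -0.3 0 0 -0.6" --pt "0.35 -1 -0.3 0 0 -0.3"

```text
t: 3.98
eef_pos: [0.4531, 0.0284, 0.2825]
ee_rot: [-3.141, 0.0, -1.385]
force: [0.3, 1.0, 0.5]
width: 0.0393
```

drive_tool --pt "0 -1 -0.5 0 0 0" --pt "0 -0.7 -0.6 0 0 0" --pt "0 0 0 0 0 0"

```text
t: 4.35
eef_pos: [0.4514, -0.0399, 0.237]
ee_rot: [3.138, -0.0, -1.386]
force: [0.2, 0.1, 0.6]
width: 0.0395
```

```bash
python3 - <<'E'
from h import *
s=arm.get_state(); print(s['t'],s['eef_pos'],s['ee_rot'],s['width'])
im,d,cal=grab('wrist','w1'); P=cloud(cal,d); print(cal['origin'])
for t in ['guard_bar','guard_hinge','shaft']:
    for r in arm.landmark_of(t,'wrist')[:2]: print(t,round(r['score'],2),world(cal,r['point']).round(3))
hsv=cv2.cvtColor(im,cv2.COLOR_RGB2HSV)
o=(hsv[...,0]>=4)&(hsv[...,0]<17)&(hsv[...,1]>150)&(P[...,2]>.115)&(P[...,2]<.16)
Q=P[o]; t=np.radians(11); x=Q[:,:2]@[np.cos(t),np.sin(t)]; b=Q[x<np.percentile(x,2)+.011]; m=b.mean(0)
print(len(Q),'bar',m.round(4),b[:,2].max(),(b.max(0)+b.min(0))/2,np.degrees(np.arctan2(*np.linalg.svd(b[:,:2]-m[:2])[2][0][::-1])))
E
```

```text
4.35 [ 0.45139364 -0.03989487  0.23697743] [ 3.13840033e+00 -1.41843241e-04 -1.38641434e+00] 0.039484977206962736
[ 0.46560581 -0.10841699  0.39487696]
guard_bar 0.81 [ 0.466 -0.042  0.138]
guard_bar 0.71 [ 0.551 -0.022 -0.   ]
guard_hinge 0.77 [ 0.632 -0.007  0.134]
guard_hinge 0.67 [ 0.706  0.242 -0.003]
671 bar [ 0.4601 -0.0423  0.1381] 0.14012296988095246 [ 0.46148034 -0.0419803   0.13818081] 99.70885656736061
```

View pics/w1.png

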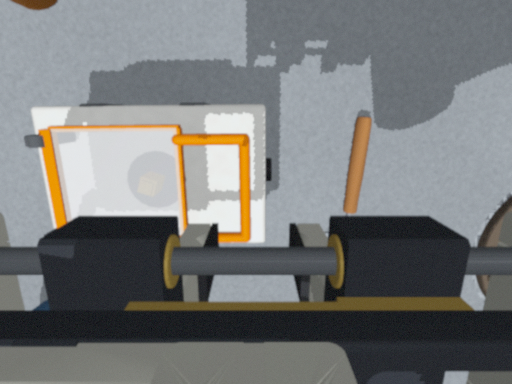

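drive_tool --pt "0.2 0 -0.7 0 0 0" --pt "0 0 -0.8 0 0 0" --pt "0 0 -0.8 0 0 0" --pt "0 0 -0.7 0 0 0" --pt "0 0 0 0 0 0"

```text
t: 5.18
eef_pos: [0.4599, -0.0377, 0.1176]
ee_rot: [3.139, -0.0, -1.382]
force: [0.2, -0.3, 0.1]
width: 0.0393
```

drive_tool --pt "0 0 0 0 0 0" --pt "0 0 0 0 0 0" --pt "0 0 0 0 0 0" --claw 0 --newtons 5

```text
t: 5.55
eef_pos: [0.4613, -0.038, 0.1195]
ee_rot: [-3.14, 0.0, -1.383]
force: [-0.4, 0.0, -0.5]
width: 0.0154
```

drive_tool --pt "0 0 0 0 0 0" --pt "0 0 0 0 0 0"

```text
t: 5.8
eef_pos: [0.4589, -0.0387, 0.1187]
ee_rot: [3.139, 0.0, -1.384]
force: [-6.4, 0.3, 6.5]
width: 0.0098
```

drive_tool --pt "0.09 0.02 0.87 0 0 0" --pt "0.25 0.05 0.83 0 0 0" --pt "0.41 0.08 0.77 0 0 0" --pt "0.55 0.11 0.67 0 0 0" --pt "0 0 0 0 0 0"

```text
t: 6.42
eef_pos: [0.5136, -0.0282, 0.2469]
ee_rot: [-3.14, -0.001, -1.383]
force: [-6.8, -3.0, 6.0]
width: 0.0099
```

drive_tool --pt "0.67 0.13 0.54 0 0 0" --pt "0.76 0.15 0.4 0 0 0" --pt "0.83 0.16 0.23 0 0 0" --pt "0.86 0.17 0.06 0 0 0" --pt "0 0 0 0 0 0"

```text
t: 7.05
eef_pos: [0.6399, -0.0031, 0.2935]
ee_rot: [-3.14, -0.001, -1.384]
force: [-0.5, -0.3, 2.3]
width: 0.0095
```

drive_tool --pt "0.85 0.17 -0.11 0 0 0" --pt "0.61 0.12 -0.2 0 0 0" --pt "0 0 0 0 0 0"

```text
t: 7.42
eef_pos: [0.6972, 0.0084, 0.28]
ee_rot: [3.141, -0.0, -1.384]
force: [1.1, -0.4, -1.0]
width: 0.0101
```

drive_tool --pt "0 0 0 0 0 0" --pt "0 0 0 0 0 0" --pt "0 0 0 0 0 0" --claw 0.5

```text
t: 7.8
eef_pos: [0.6955, 0.0082, 0.2814]
ee_rot: [-3.141, 0.0, -1.384]
force: [-0.3, -0.1, 0.5]
width: 0.0341
```

drive_tool --pt "0 0 0.5 0 0 0" --pt "0 0 0.8 0 0 0" --pt "-0.6 0 0.5 0 0 0" --pt "-1 -0.2 0 0 0 0" --pt "-1 -0.2 0 0 0 0" --claw 1

```text
t: 8.43
eef_pos: [0.5905, -0.008, 0.3532]
ee_rot: [-3.141, 0.0, -1.384]
force: [0.0, -0.4, -0.6]
width: 0.0834
```

```bash
python3 - <<'E'
from h import *
s=arm.get_state(); print(s['t'],s['eef_pos'],s['ee_rot'],s['width'])
im,d,cal=grab('side','s2')
w,_,c=grab('wrist','w2')
cv2.imwrite('pics/c2.png',np.hstack([cv2.resize(im[150:300,180:330,::-1],(384,384)),w[:,:,::-1]][:1]+[cv2.resize(w[:,:,::-1],(416,384))]))
for t in ['guard_bar','guard_hinge','shaft']:
    for r in arm.landmark_of(t,'wrist')[:2]: print(t,round(r['score'],2),world(c,r['point']).round(3))
E
```

```text
8.425 [ 0.59051948 -0.00799758  0.35316894] [-3.14123529e+00  1.43117021e-04 -1.38353461e+00] 0.08341157177852368
guard_bar 0.94 [0.79  0.02  0.212]
guard_hinge 0.91 [ 0.633 -0.007  0.136]
guard_hinge 0.43 [ 0.554 -0.024  0.096]
```

View pics/c2.png

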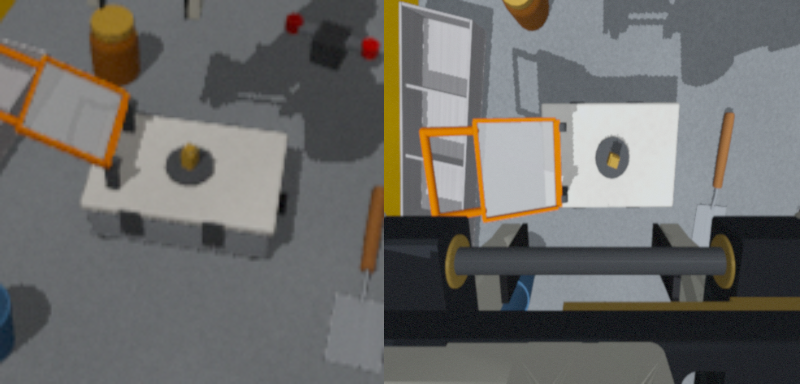

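```bash
cat >> h.py <<'E'
def shaft(tag, c0=(0.5505,-0.0227)):
    im,d,cal=grab('wrist',tag); P=cloud(cal,d)
    near=np.hypot(P[...,0]-c0[0],P[...,1]-c0[1])<.04
    top=near&(P[...,2]>.112)&(P[...,2]<.14)
    Q=P[top]; print('n',len(Q),'z',np.percentile(Q[:,2],[5,50,95]).round(4),'ctr',((Q.max(0)+Q.min(0))/2).round(4),Q.mean(0).round(4))
    v,u=np.nonzero(top); print('px',u.mean(),v.mean(),'cam',np.round(cal['origin'],4))
    for lo,hi in [(.1165,.1215),(.1215,.13)]:
        m=near&(P[...,2]>lo)&(P[...,2]<hi); 
        if m.sum()>8: 
            r=cv2.minAreaRect((P[m][:,:2]*1000).astype(np.float32)); print(lo,m.sum(),r)
    lum=im.astype(int).sum(-1); dark=near&(P[...,2]>.085)&(P[...,2]<.098)&(lum<300)
    print('collar',dark.sum(),cv2.minEnclosingCircle((P[dark][:,:2]*1000).astype(np.float32)))
    return im,d,cal,u.mean(),v.mean()
E
python3 - <<'E'
from h import *
im,d,cal,u,v=shaft('w3'); print(cal['mtx'],cal['rotation'])
E
```

```text
n 159 z [0.1146 0.1224 0.1246] ctr [ 0.5518 -0.0248  0.1189] [ 0.5522 -0.0254  0.121 ]
px 286.58490566037733 160.44654088050314 cam [ 0.6056 -0.0764  0.5115]
0.1165 65 ((551.472900390625, -24.788482666015625), (15.727200508117676, 15.978553771972656), 83.1704330444336)
0.1215 84 ((551.5385131835938, -24.614439010620117), (11.527596473693848, 11.829703330993652), 81.42655944824219)
collar 962 ((552.0743408203125, -24.85572052001953), 27.959697723388672)
[[300.8322466   0.        253.3496725]
 [  0.        300.8322466 192.7693063]
 [  0.          0.          1.       ]] [-2.59799519e-01  1.12590276e-03 -2.95399597e+00]
```

drive_tool --pt "-0.3 0.2 -0.9 0 0 0" --pt "-0.3 0.3 -1 0 0 0" --pt "0 0 -1 0 0 0" --pt "0 0 -0.9 0 0 0" --pt "0 0 0 0 0 0"

```text
t: 9.35
eef_pos: [0.5666, 0.012, 0.1978]
ee_rot: [3.135, -0.001, -1.384]
force: [-0.1, -0.1, 0.0]
width: 0.0877
```

```bash
python3 - <<'E'
from h import *
s=arm.get_state(); print(s['t'],s['eef_pos'],s['ee_rot'])
im,d,cal,u,v=shaft('w4'); u=int(u);v=int(v)
cv2.imwrite('pics/c4.png',cv2.resize(im[v-50:v+50,u-60:u+60,::-1],(600,500),interpolation=cv2.INTER_CUBIC))
E
```

```text
9.35 [0.56663295 0.01198555 0.19780066] [ 3.13493783e+00 -6.18967520e-04 -1.38380850e+00]
n 433 z [0.1167 0.1227 0.1245] ctr [ 0.5517 -0.0245  0.1188] [ 0.5522 -0.0251  0.1212]
px 280.6674364896074 160.69745958429561 cam [ 0.5816 -0.0563  0.3557]
0.1165 172 ((551.5441284179688, -24.340076446533203), (16.084550857543945, 16.109785079956055), 82.46907043457031)
0.1215 243 ((551.6402587890625, -24.40750503540039), (11.957633018493652, 12.204255104064941), 82.68240356445312)
collar 2731 ((551.9472045898438, -24.514680862426758), 28.965303421020508)
```

View pics/c4.png

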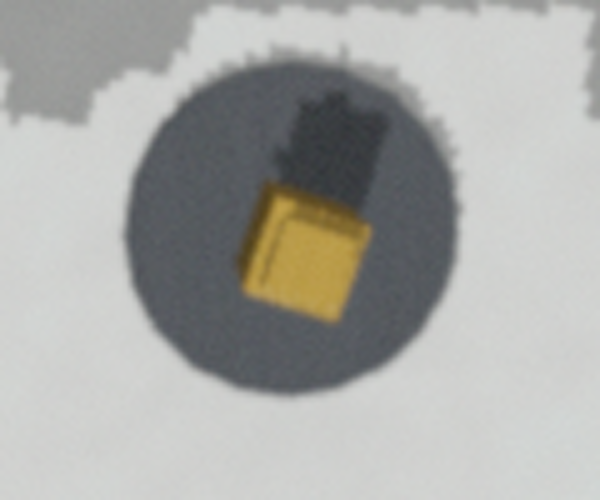

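```bash
python3 - <<'E'
from h import *
im,d,cal=grab('wrist'); P=cloud(cal,d); t=np.radians(11)
R=np.array([[np.cos(t),np.sin(t)],[-np.sin(t),np.cos(t)]]); X=(P[...,:2]-[.5517,-.0245])@R.T
for a,b in [(-70,-50),(-50,-40),(-40,-20),(-20,0),(0,20),(20,40),(40,50)]:
    m=(d>0)&(P[...,2]>.115)&(P[...,2]<.2)&(X[...,0]>.03)&(X[...,1]*1e3>a)&(X[...,1]*1e3<b)
    print(a,b,m.sum(),(X[m][:,0].min().round(4) if m.any() else None), (P[m][:,2].min().round(3) if m.any() else None))
E
```

```text
-70 -50 2038 0.0824 0.14
-50 -40 3052 0.0738 0.115
-40 -20 5401 0.0823 0.115
-20 0 5277 0.0822 0.14
0 20 5129 0.0821 0.14
20 40 3015 0.0677 0.122
40 50 860 0.0737 0.115
```

drive_tool --pt "-0.2 -0.5 0.8 0 0 1" --pt "-0.2 -0.8 0.8 0 0 1" --pt "-0.3 -0.8 0 0 0 1" --pt "-0.3 -0.8 0 0 0 1" --pt "-0.3 -0.8 0 0 0 1"

```text
t: 10.07
eef_pos: [0.5166, -0.1369, 0.2675]
ee_rot: [-3.139, -0.003, -0.856]
force: [0.1, 0.0, -0.5]
width: 0.0877
```

drive_tool --pt "-0.3 -0.8 0 0 0 1" --pt "-0.4 -0.8 0 0 0 1" --pt "-0.4 -0.8 0 0 0 1" --pt "-0.4 -0.8 0 0 0 1" --pt "-0.4 -0.8 0 0 0 1"

```text
t: 10.7
eef_pos: [0.4404, -0.2973, 0.2675]
ee_rot: [3.141, -0.004, -0.333]
force: [1.1, -0.4, -0.7]
width: 0.0879
```

drive_tool --pt "-0.3 -0.6 0 0 0 1" --pt "-0.2 -0.45 -0.6 0 0 1" --pt "0 0 -0.9 0 0 0.5" --pt "0 0 0 0 0 0"

```text
t: 11.2
eef_pos: [0.4192, -0.3378, 0.2046]
ee_rot: [-3.141, 0.002, -0.076]
force: [0.3, 0.0, 0.4]
width: 0.0876
```

```bash
python3 - <<'E'
from h import *
s=arm.get_state(); print(s['t'],s['eef_pos'],s['ee_rot'],s['q'])
im,d,cal=grab('wrist','w5'); P=cloud(cal,d)
near=np.hypot(P[...,0]-.453,P[...,1]+.338)<.1
hsv=cv2.cvtColor(im,cv2.COLOR_RGB2HSV)
red=near&((hsv[...,0]<6)|(hsv[...,0]>172))&(hsv[...,1]>150)&(P[...,2]>.045)
k,l,n,c=cv2.connectedComponentsWithStats(red.astype(np.uint8)); g=[]
for i in range(1,k):
    if n[i,4]>30: q=P[l==i]; r=cv2.minEnclosingCircle((q[:,:2]*1e3).astype(np.float32)); g.append(r[0]); print(n[i,4],r,np.percentile(q[:,2],[50,98]).round(4))
hub=near&(im.max(-1)<90)&(P[...,2]>.042)&(P[...,2]<.06)
print('hub',hub.sum(),np.percentile(P[hub][:,2],[5,50,95]),cv2.minAreaRect((P[hub][:,:2]*1e3).astype(np.float32)))
if len(g)==2:
    g=np.array(sorted(g)); print('mid',g.mean(0),'ang',np.degrees(np.arctan2(*(g[1]-g[0])[::-1])),np.linalg.norm(g[1]-g[0]))
E
```

```text
11.2 [ 0.41920342 -0.33784872  0.20461037] [-3.14091917e+00  2.14753256e-03 -7.58043625e-02] [-3.14214785e-01  1.51937264e-01 -3.20078343e-01 -1.65172784e-04
 -1.10102656e+00  1.80928096e+00]
501 ((507.7068176269531, -348.553466796875), 18.838823318481445) [0.0536 0.0553]
382 ((439.20111083984375, -343.7697448730469), 50.224578857421875) [0.0535 0.055 ]Traceback (most recent call last):
  File "<stdin>", line 11, in <module>
    return _quantile_unchecked(
        a, q, axis, out, overwrite_input, method, keepdims, weights)
    return _ureduce(a,
                    func=_quantile_ureduce_func,
    ...<5 lines>...
                    overwrite_input=overwrite_input,
                    method=method)
    r = func(a, **kwargs)
    result = _quantile(arr,
                       quantiles=q,
    ...<2 lines>...
                       out=out,
                       weights=wgt)
    slices_having_nans = np.isnan(arr[-1, ...])
                                  ~~~^^^^^^^^^
IndexError: index -1 is out of bounds for axis 0 with size 0
```

View pics/w5.png

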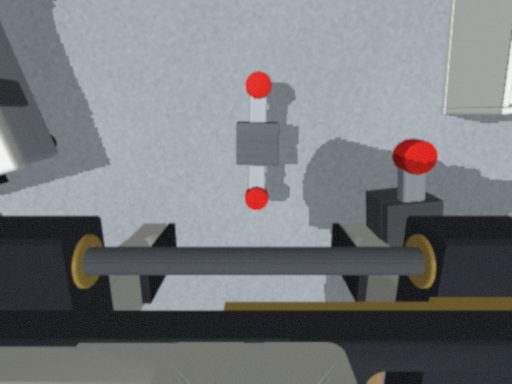

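```bash
python3 - <<'E'
from h import *
im,d,cal=grab('wrist'); P=cloud(cal,d)
near=np.hypot(P[...,0]-.453,P[...,1]+.338)<.085
red=near&(im[...,0]>150)&(im[...,1]<60)&(P[...,2]>.045)
k,l,n,c=cv2.connectedComponentsWithStats(red.astype(np.uint8)); g=[]
for i in range(1,k):
    if n[i,4]>30: q=P[l==i]; m=(np.percentile(q,2,0)+np.percentile(q,98,0))/2; g.append(m[:2]); print(n[i,4],m.round(4),np.percentile(q[:,2],[50,98]).round(4))
hub=near&(im.max(-1)<130)&(P[...,2]>.042)&(P[...,2]<.06)
hub=cv2.morphologyEx(hub.astype(np.uint8),cv2.MORPH_OPEN,np.ones((5,5)))>0
print('hub',hub.sum(),np.percentile(P[hub][:,2],[5,50,95]),cv2.minAreaRect((P[hub][:,:2]*1e3).astype(np.float32)))
g=np.array(sorted(g,key=lambda a:a[0])); print('mid',g.mean(0),'ang',np.degrees(np.arctan2(*(g[-1]-g[0])[::-1])),np.linalg.norm(g[-1]-g[0]))
E
```

```text
455 [ 0.5143 -0.3506  0.0535] [0.0536 0.0551]
356 [ 0.4007 -0.3404  0.0533] [0.0537 0.055 ]
hub 1696 [0.04647892 0.0476602  0.04884371] ((457.5505065917969, -346.2272033691406), (42.543060302734375, 42.84654235839844), 84.9830093383789)
mid [ 0.4574617  -0.34547211] ang -5.132988236394716 0.11405984389505627
```

drive_tool --pt "0.46 -0.1 -0.8 0 0 -0.1" --pt "0.5 -0.1 -0.9 0 0 0" --pt "0 0 -0.9 0 0 0" --pt "0 0 -0.9 0 0 0" --pt "0 0 -0.6 0 0 0"

```text
t: 11.92
eef_pos: [0.46, -0.3461, 0.0416]
ee_rot: [3.141, -0.002, -0.085]
force: [0.0, -0.8, 0.3]
width: 0.0874
```

drive_tool --pt "0 0 -0.4 0 0 0" --pt "0 0 -0.37 0 0 0" --pt "0 0 0 0 0 0"

```text
t: 12.3
eef_pos: [0.4583, -0.3457, 0.0099]
ee_rot: [-3.141, 0.001, -0.085]
force: [0.1, -0.2, 0.6]
width: 0.0877
```

drive_tool --pt "0 0 0 0 0 0" --pt "0 0 0 0 0 0" --pt "0 0 0 0 0 0" --pt "0 0 0 0 0 0" --pt "0 0 0 0 0 0" --claw 0.2 --newtons 25

```text
t: 12.92
eef_pos: [0.4583, -0.3457, 0.0103]
ee_rot: [-3.142, -0.0, -0.085]
force: [-0.5, -0.1, 1.4]
width: 0.0438
```

drive_tool --pt "0 0 0.5 0 0 0" --pt "0 0 1 0 0 0" --pt "0 0 1 0 0 0" --pt "0.2 0.5 1 0 0 0" --pt "0.2 0.8 0.5 0 0 -0.1"

```text
t: 13.55
eef_pos: [0.4749, -0.2939, 0.1721]
ee_rot: [3.141, -0.002, -0.097]
force: [-0.0, 1.0, -3.0]
width: 0.0438
```

drive_tool --pt "0.3 0.9 0 0 0 -0.1" --pt "0.3 0.9 0 0 0 -0.1" --pt "0.3 0.9 0 0 0 -0.14" --pt "0.3 0.9 0 0 0 0" --pt "0.3 0.9 0 0 0 0"

```text
t: 14.18
eef_pos: [0.5341, -0.1125, 0.1697]
ee_rot: [-3.141, 0.001, -0.131]
force: [0.4, -0.8, -1.9]
width: 0.0439
```

drive_tool --pt "0.2 0.9 0 0 0 0" --pt "0.15 0.8 0 0 0 0" --pt "0.1 0.53 0 0 0 0" --pt "0 0 0 0 0 0"

```text
t: 14.68
eef_pos: [0.5523, -0.0235, 0.1698]
ee_rot: [3.142, 0.001, -0.129]
force: [-0.5, -0.2, -3.2]
width: 0.0435
```

```bash
python3 - <<'E'
from h import *
s=arm.get_state(); print(s['t'],s['eef_pos'],s['ee_rot'],s['width'],s['force'])
im,d,cal=grab('wrist','w6'); P=cloud(cal,d)
print('far grip', [ (np.percentile(P[m],2,0)+np.percentile(P[m],98,0)).round(4)/2 for m in [(im[...,0]>150)&(im[...,1]<60)&(P[...,2]>.18)&(P[...,0]>.57)&(P[...,0]<.66)]])
sd,_,c=grab('side')
cv2.imwrite('pics/c6.png',np.hstack([cv2.resize(sd[150:270,190:310,::-1],(384,384)),cv2.resize(im[:,:,::-1],(416,384))]))
E
```

```text
14.675 [ 0.55229631 -0.02345721  0.16982432] [ 3.14150633e+00  5.98736257e-04 -1.29454707e-01] 0.043450640397638934 [-0.45348612 -0.18671279 -3.15645615]
far grip [array([ 0.60905, -0.0315 ,  0.2131 ])]
```

View pics/c6.png

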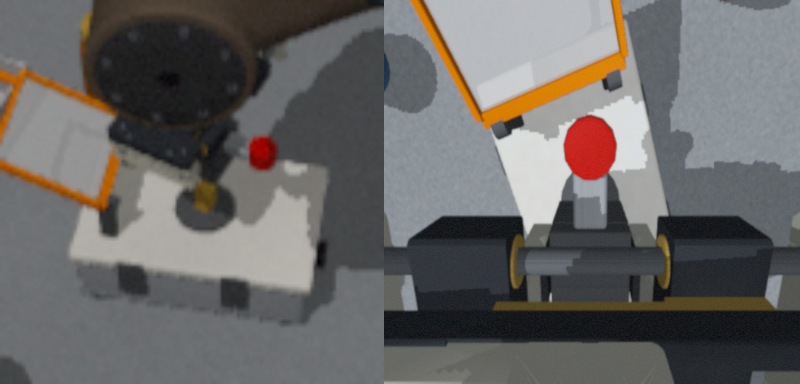

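drive_tool --pt "0 -0.025 -0.4 0 0 0" --pt "0 0 -0.4 0 0 0" --pt "0 0 0 0 0 0"

```text
t: 15.15
eef_pos: [0.5507, -0.0264, 0.1359]
ee_rot: [3.14, 0.004, -0.132]
force: [-0.0, -0.6, -2.1]
width: 0.0437
```

drive_tool --pt "0 0 -0.08 0 0 0" --pt "0 0 -0.08 0 0 0" --pt "0 0 -0.08 0 0 0" --pt "0 0 0 0 0 0"

```text
t: 15.65
eef_pos: [0.5526, -0.0255, 0.1291]
ee_rot: [-3.142, -0.001, -0.131]
force: [-0.8, -0.1, 0.6]
width: 0.0437
```

drive_tool --pt "0 0 -0.06 0 0 0" --pt "0 0 -0.06 0 0 0" --pt "0 0 0 0 0 0"

```text
t: 16.02
eef_pos: [0.5532, -0.0248, 0.1242]
ee_rot: [-3.14, -0.002, -0.131]
force: [1.9, 5.0, -1.1]
width: 0.0436
```

drive_tool --pt "0 0.015 -0.1 0 0 0" --pt "0 0 -0.1 0 0 0" --pt "0 0 -0.1 0 0 0" --pt "0 0 0 0 0 0"

```text
t: 16.52
eef_pos: [0.5523, -0.0246, 0.1109]
ee_rot: [-3.141, 0.0, -0.131]
force: [1.7, 4.8, -4.5]
width: 0.0438
```

drive_tool --pt "0 0.015 -0.07 0 0 0" --pt "0 0 -0.07 0 0 0" --pt "0 0 -0.06 0 0 0" --pt "0 0 0 0 0 0"

```text
t: 17.02
eef_pos: [0.5523, -0.0245, 0.1033]
ee_rot: [3.141, 0.0, -0.131]
force: [3.4, 1.3, -4.5]
width: 0.0438
```

drive_tool --pt "0 0 -0.03 0 0 0" --pt "0 0 -0.03 0 0 0" --pt "0 0 0 0 0 0"

```text
t: 17.4
eef_pos: [0.5523, -0.0245, 0.1013]
ee_rot: [3.141, 0.0, -0.131]
force: [2.7, -0.2, -2.7]
width: 0.0438
```

drive_tool --pt "0 0 -0.03 0 0 0" --pt "0 0 0 0 0 0"

```text
t: 17.65
eef_pos: [0.5523, -0.0245, 0.1011]
ee_rot: [3.141, -0.0, -0.131]
force: [-1.1, 1.1, 7.2]
width: 0.0436
```

drive_tool --pt "0 0 0 0 0 0" --pt "0 0 0 0 0 0" --pt "0 0 0 0 0 0" --pt "0 0 0 0 0 0" --claw 0.8

```text
t: 18.15
eef_pos: [0.5522, -0.0244, 0.1]
ee_rot: [3.141, 0.0, -0.131]
force: [0.4, -0.4, 0.7]
width: 0.0697
```

drive_tool --pt "0 0 0.4 0 0 0" --pt "0 0 0.8 0 0 0" --pt "0 0 1 0 0 0" --pt "0 0 1 0 0 0" --pt "-0.8 0 0.3 0 0 0"

```text
t: 18.77
eef_pos: [0.5224, -0.0242, 0.2438]
ee_rot: [-3.14, -0.005, -0.131]
force: [-1.1, -0.0, -1.6]
width: 0.07
```

drive_tool --pt "-0.8 0 0 0 0 0" --pt "-0.4 0 0 0 0 0" --pt "0 0 0 0 0 0"

```text
t: 19.15
eef_pos: [0.472, -0.0244, 0.2413]
ee_rot: [-3.141, -0.002, -0.13]
force: [-0.1, -0.8, -0.2]
width: 0.0699
```

```bash
python3 - <<'E'
from h import *
s=arm.get_state(); print(s['t'],s['eef_pos'],s['width'],s['force'])
im,d,cal=grab('wrist','w7'); P=cloud(cal,d)
near=np.hypot(P[...,0]-.5517,P[...,1]+.0245)<.085
red=near&(im[...,0]>150)&(im[...,1]<60)&(P[...,2]>.1)
k,l,n,c=cv2.connectedComponentsWithStats(red.astype(np.uint8)); g=[]
for i in range(1,k):
    if n[i,4]>30: q=P[l==i]; m=(np.percentile(q,2,0)+np.percentile(q,98,0))/2; g.append(m[:2]); print(m.round(4),np.percentile(q[:,2],[50,98]).round(4))
if g: print('mid',np.mean(g,0))
hub=near&(im.max(-1)<130)&(P[...,2]>.13)&(P[...,2]<.15)
print('hub',hub.sum(),np.percentile(P[hub][:,2],[5,50,95]).round(4),cv2.minAreaRect((P[hub][:,:2]*1e3).astype(np.float32)))
for r in arm.landmark_of('guard_bar','wrist')[:1]: print(r['score'],world(cal,r['point']))
sd,_,c=grab('side')
for t in ['dish','jar','mug','guard_bar']:
    for r in arm.landmark_of(t,'side')[:1]: print(t,round(r['score'],2),world(c,r['point']).round(3))
cv2.imwrite('pics/c7.png',np.hstack([cv2.resize(sd[100:300,110:310,::-1],(384,384)),cv2.resize(im[:,:,::-1],(416,384))]))
E
```

```text
19.15 [ 0.47196797 -0.02435804  0.24127023] 0.06989853666472012 [-0.09804153 -0.76359656 -0.1796085 ]
[ 0.6074 -0.0326  0.1445] [0.1446 0.1462]
[ 0.4941 -0.0178  0.1446] [0.1445 0.146 ]
mid [ 0.55072908 -0.02517857]
hub 2974 [0.1374 0.1387 0.1399] ((565.0360717773438, -23.177284240722656), (134.4693603515625, 63.294918060302734), 20.724056243896484)
dish 0.89 [ 0.491  0.338 -0.001]
jar 0.68 [ 0.734 -0.21   0.001]
mug 0.9 [0.703 0.236 0.002]
guard_bar 0.65 [0.787 0.026 0.209]
```

View pics/c7.png

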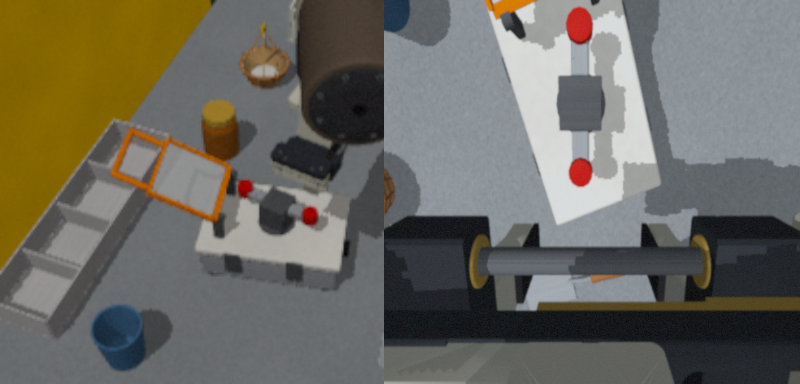

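Handle is home: hub top at 0.1387 m against the expected 0.091 + 0.048 = 0.139, grips level, and the centre within about 1 mm of the shaft. The guard is open, the bystanders haven't moved, and the gripper is clear.

```bash
python3 -c "
from station import arm
print(arm.job_done())"
```

```text
the job is handed in; nothing more can be done
None
```

The guard is open and the smaller handle sits fully home on the shaft, let go. I handed the job in at about 19.5 s; the hand-in itself reports no verdict.

- **Guard:** I pinched the bar from above, swung it past the balance point to about 1.95 rad and let go. It fell open on its own. The bar then measured 0.21 m high, which is about 2.7 rad, and it was still there in the last picture.
- **Handle:** I lowered it in small steps with its flats lined up with the shaft's (−7.5°). Side forces stayed at or below about 5 N, and the last step down stopped on the collar with about 10 N.
- **Last checks:**
  - The hub top measured 0.1387 m, against 0.139 m expected when home.
  - Both red grips were level, and the handle's centre was about 1 mm from the shaft's axis.
  - Dish, jar and cup were within about 8 mm of their first readings; the detector is good to about 4 mm.
  - The gripper had backed off about 0.1 m above the handle and touched nothing.
- **Failed check:** The rectangle fit around the hub in the last picture was useless because it also took in guard-side pixels. I relied on the grips and the hub's height instead.

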